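# Empty tub through the waste caddy's swing flap

## Task

Clear the empty rectangular portion tub into the waste caddy: with one finger first push the caddy's self-closing flap well open, and keep it open while with the other finger you push the tub off the shelf's inner edge so that it drops inside; then draw back and let the flap fall shut. Only push the tub, never lift it, and do not use the tub itself to shove the flap open; leave the egg cup and the jam jar standing where they are on the shelf.

Things in the scene. Friction and masses are not known exactly. Their poses are not given: they have to be found in the camera images.
- caddy: White table-top waste caddy, fixed, 246 mm deep (x), 270 mm wide (y). Origin on the table under the middle of its shelf's inner edge; x points from the shelf to the flap (the way the tub is pushed), y left, z up. Beyond that edge (x = 0 to 115 mm) it is open downward, hollow to a floor at z = 6 mm, and covered by the sloping flap. Cheeks beside the flap stand at y = +-133 mm.
- shelf_edge (a point): Middle of the inner edge of the caddy's flat aluminium shelf, on its top surface, 120 mm above the table. The shelf reaches from here 126 mm back (caddy's -x) and 135 mm to either side, with 5 mm high rims along both sides. Axes as the caddy's.
- flap (a joint): Flap angle in rad: 0 = shut, stop at 1.4. Grey panel 3 mm thick, 252 mm wide. Shut, it slopes 25 degrees down from the rod to the shelf's edge (ends 4 mm beyond it, 2 mm above the shelf). Pushed in the caddy's +x its lower edge swings inward and down, away from the shelf; vertical at 1.13. A spring of about 0.1 N m shuts it (1 to 2 N near the lower edge).
- flap_mid (a point): Middle of the flap panel, 47 mm from its hinge rod, moves with the flap.
- tub_center (a point): Centre (half-way up) of the empty rectangular portion tub: white plastic with a 4 mm rim at its top and a foil top, 36 mm (its x) by 50 mm (its y) by 16 mm high, about 25 g, loose on the shelf, its long side roughly along the shelf's inner edge. Axes are the tub's own, z up.
- egg_cup: White ceramic egg cup, 42 mm across, 40 mm high, loose on the shelf near one side, at its front; origin at the centre of its underside. To be left alone.
- jam_jar: Small round jam jar with a metal lid, 40 mm across, 42 mm high, loose on the shelf near the other side, at its front; origin at the centre of its underside. To be left alone.
- flap_rod (a point): Middle of the 8 mm steel rod along y from which the flap hangs: 85 mm beyond the shelf's edge, 40 mm above the shelf. Behind the rod a hood reaches 44 mm above the shelf. Nothing covers the flap in front of the rod.

How it is judged:
By the outcome, as a careful person would: the job done as asked, in the order asked, and still so for the second after the job is handed in, with the robot touching nothing.
It also fails if it takes over 35 s, if anything falls off the work surface, if the arm or the gripper's body presses on something with over 40 N, if the wrist force passes 120 N, or if a joint passes its speed limit or range.

## Robot

A 6-joint arm with a two-finger parallel gripper is mounted at the origin on the work surface. World frame = base frame: x ahead of the robot, y to its left, z up, the work surface at z = 0. Lengths are in m, angles in rad, forces in N, time in s.
With the tool pointing down it reaches from about 0.325 to 0.9 m from the base axis. Payload 6.1 kg.
Tool frame: the origin (TCP) lies midway between the tips of the shut fingers; the grasp point (between the pads) lies 19 mm behind it; z points along the fingers, y is the line along which they close (so a half turn about z gives the same grasp; the last joint's range is limited). The gripper opens to 87 mm and grips with 3 to 60 N. Pads are 19 mm wide; open, the fingers measure 117 mm over their backs; the gripper's body (75 mm by 190 mm) begins 51 mm behind the grasp point.
Start: joints at [1.029, 0.22, 1.526, -0, 1.395, -0.126], TCP at [0.252, 0.572, 0.223] pointing down, gripper open.
Joint ranges: [-2.98, 2.98], [-0.91, 2.08], [0.09, 2.57], [-1.24, 4.39], [0.2, 2.65], [-2.68, 2.68]. Speed limits (rad/s): [2.57, 2.57, 3.01, 3.14, 3.14, 3.14].

## Interface

Orientations are given as a unit quaternion [x, y, z, w].
In Python, from rig import robot, vision gives the robot as it stands.
- The arm moves only by the tool send_rows, never from a script. Its argument "deltas" is a list of rows, each a list of 3 entries, a list of its own where there are three numbers: the shift along the tool's x, y, z in mm, then the turn, a rotation vector about the tool's x, y, z in degrees, then the gripper command: -1 is fully open, 1 is shut, values between are in proportion. A call has 1 to 10 rows; each row is the pose to reach, as a shift and turn from the pose commanded when the call began, along the tool's axes at that moment; what a row does not reach only later rows make up. A row lasts 1/12 s, in which the tool goes at most 41.7 mm and 7.16 degrees, less where a joint would pass 70% of its speed; a pose out of reach is approached as far as the arm can. A call with a gripper value outside its range is refused whole. The fingers move at their own pace and stop on an object; the grip force is fixed at half the most. Time passes only in rows, so rows that repeat a pose let the fingers close. It gives the time, the measured TCP pose, the force, the opening and the grip force at its end, in the units of the state.
- robot.observe(): the state, without advancing time (a new reading comes with each control period).
- vision.snapshot(name): name is "side" or "top"; returns the picture (420x560x3 uint8, red, green, blue); there is no depth.
- vision.get_calibration(name): a dict with "intrinsics" (3x3 intrinsics, pixels), "rvec" (rotation vector, rad) and "tvec" (3), from world to camera coordinates, as OpenCV has them. Camera axes: x right, y down, z forward; pixel columns grow to the right and rows downward; lengths in m; the calibration is good to about 2 mm. A picture is of the moment at which its call begins. get_calibration takes no time and is no camera call.
- robot.close_job(): hands the job in; it is judged then, once.
The state is a dict: "t": time; "qpos": joint angles; "dq": joint speeds; "joint_torque": joint torques, N m; "tool_pos": TCP position; "ee_rot": TCP orientation; "force": force on the tool from outside, world axes, zero at the start; "moment": the same for the moment, N m; "grip_width": finger opening in m; "gripper_force": force on a finger pad.
Only numpy, scipy, OpenCV 4.12 (cv2) and the standard library are available. Lean on these libraries where they do the work, as an engineer would, in place of code of your own. Each camera call takes 0.05 s, during which the arm holds its last target. There are 200 camera calls.

## Working session

There is one attempt and no reset: what is moved stays moved. The work goes in short steps, Python scripts to look and compute and a tool call to move; the robot and the scene stay as the last step left them, time stands still between calls to the robot, and variables do not carry over. Pictures are saved under pics/ and viewed, at most 10 in all, crops included, and the job is handed in when it is done.

Besides the shell and the picture viewer there is one more tool, called after ">>>" as name([rows], argument=value, ...), one row to a line, values as JSON. send_rows: Moves the arm, as the interface text tells. Its arguments: {"type":"object","properties":{"deltas":{"type":"array","items":{"type":"array"}}},"required":["deltas"]}

```bash
mkdir -p pics; cat > h.py <<'E'
import numpy as np, cv2
from rig import robot, vision
def snap(n,f,crop=None,s=1):
    im=vision.snapshot(n)[:,:,::-1]
    if crop: a,b,c,d=crop; im=im[b:d,a:c]
    cv2.imwrite('pics/'+f,cv2.resize(im,None,fx=s,fy=s,interpolation=cv2.INTER_CUBIC))
def cal(n):
    c=vision.get_calibration(n);return np.array(c["intrinsics"],float),np.array(c["rvec"],float),np.array(c["tvec"],float)
def onz(n,uv,z):
    K,r,t=cal(n);R=cv2.Rodrigues(r)[0];d=R.T@np.linalg.inv(K)@np.array([uv[0],uv[1],1.]);o=-R.T@t.ravel()
    return o+d*(z-o[2])/d[2]
def proj(n,p):
    K,r,t=cal(n);return cv2.projectPoints(np.array(p,float).reshape(-1,1,3),r,t,K,None)[0].reshape(-1,2)
E
python3 - <<'E'
from h import *
snap('top','t0.png',s=1.4);snap('side','s0.png',s=1.4)
print(robot.observe())
for n in('top','side'):
    K,r,t=cal(n);print(K,-cv2.Rodrigues(r)[0].T@t.ravel())
E
```

```text
{'t': 0.1, 'qpos': array([ 1.02888599e+00,  2.21196326e-01,  1.52748260e+00,  2.66080746e-06,
        1.39473858e+00, -1.26098358e-01]), 'dq': array([ 3.51198262e-04, -1.71598272e-04, -2.17429065e-03,  9.88799654e-04,
       -1.28622417e-03, -6.64748628e-05]), 'joint_torque': array([ 6.74114235e-04, -4.95942593e+01, -3.88520801e+01,  7.01343874e-02,
        5.16300090e-02, -2.56465449e-05]), 'tool_pos': array([0.25216386, 0.57125062, 0.22152374]), 'ee_rot': array([ 2.06411580e-01,  9.78464832e-01, -8.61574969e-04, -3.00357215e-04]), 'force': array([-0.13346858,  0.23497364,  0.27289607]), 'moment': array([-0.019223  ,  0.04349319, -0.02774203]), 'gripper_force': 0.0, 'grip_width': 0.08723769906886666}
[[382.31763403   0.         281.21985878]
 [  0.         382.31763403 214.08817386]
 [  0.           0.           1.        ]] [0.53065739 0.03235482 0.76613418]
[[423.15079306   0.         280.10183742]
 [  0.         423.15079306 205.60920795]
 [  0.           0.           1.        ]] [ 0.51206221 -0.3982916   0.66782905]
```

View pics/t0.png

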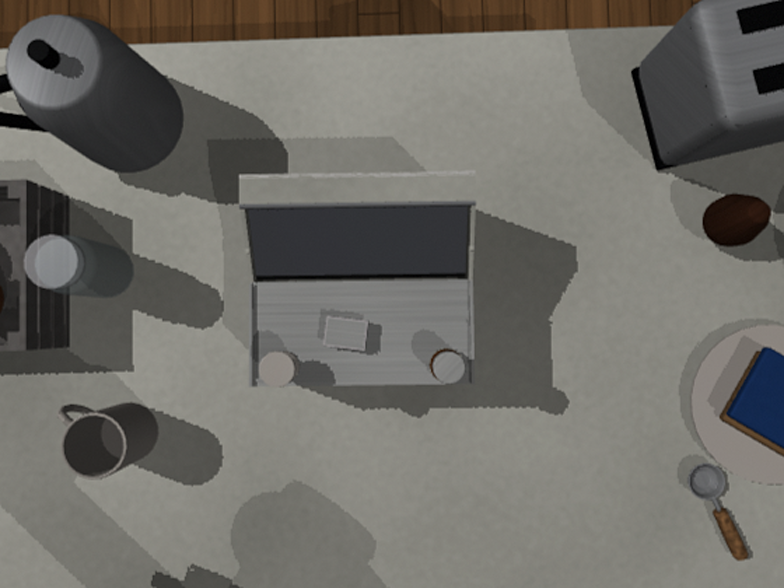

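View pics/s0.png

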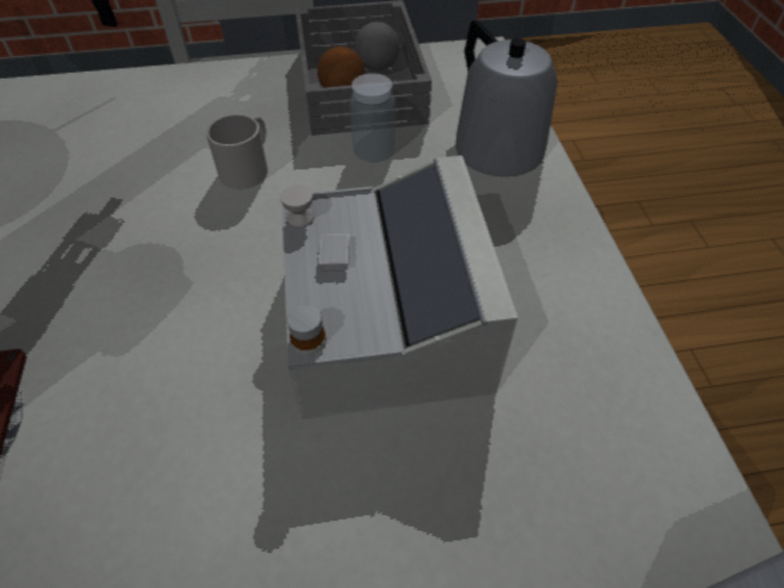

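The top view (in 1.4x pixels) shows the shelf edge from (254,280) to (468,278). The tub is around (346,334) and turned slightly, the egg cup is at (276,369) and the jam jar at (447,366). The side view agrees: nothing is in front of the flap.

```bash
python3 - <<'E'
from h import *
P=lambda u,v,z:onz('top',(u/1.4,v/1.4),z)
for nm,u,v,z in [('edgeL',254,280,.12),('edgeR',468,278,.12),('frontL',252,385,.12),('frontR',471,384,.12),('hoodL',240,206,.164),('hoodR',474,205,.164),('rodL',246,206,.16),('tub',347,334.5,.136),('egg',276,368,.16),('jar',448,366,.162)]:
    print(nm,P(u,v,z).round(4))
snap('top','t1.png',(160,180,360,290),4); snap('side','s1.png',(190,100,390,265),4)
E
```

```text
edgeL [0.5876 0.2077 0.12  ]
edgeR [ 0.5825 -0.0516  0.12  ]
frontL [0.461  0.2122 0.12  ]
frontR [ 0.4551 -0.0509  0.12  ]
hoodL [0.6686 0.2104 0.164 ]
hoodR [ 0.6617 -0.0555  0.164 ]
rodL [0.6693 0.2046 0.16  ]
tub [0.5187 0.0948 0.136 ]
egg [0.4836 0.1736 0.16  ]
jar [ 0.4808 -0.0204  0.162 ]
```

View pics/t1.png

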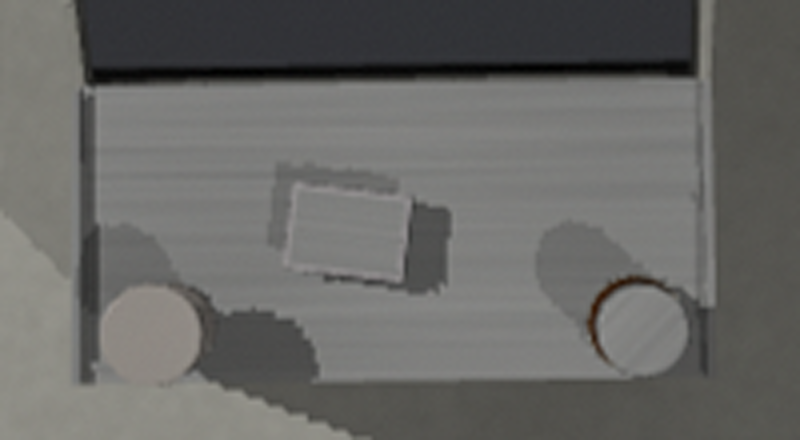

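View pics/s1.png

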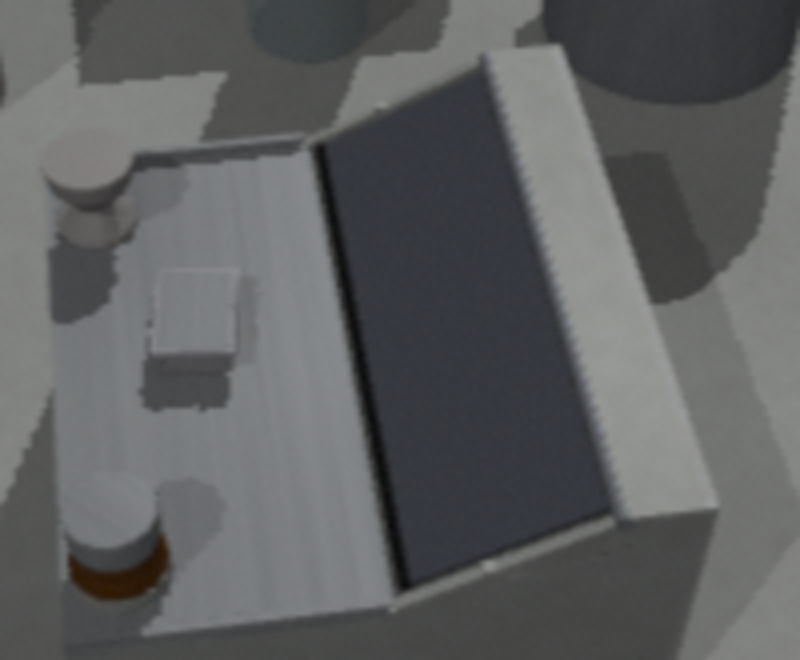

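The crops show the shelf edge from (85,86) to (700,77) in the top crop. The tub's top corners are at (294,184), (411,197), (403,282) and (284,266). Next I'll work out the caddy frame and the move to the pre-push pose.

```bash
cat >> h.py <<'E'
from scipy.spatial.transform import Rotation as Rn
E
python3 - <<'E'
from h import *
P=lambda u,v,z:onz('top',(160+u/4,180+v/4),z)
fL,fR=P(82,383,.12),P(707,374,.12); eL,eR=P(85,86,.12),P(700,77,.12)
print('edge',eL,eR,'front',fL,fR)
# axis y_c along edges and hood
hL,hR=onz('top',(240/1.4,206/1.4),.164),onz('top',(474/1.4,205/1.4),.164)
for a,b in((eL,eR),(fL,fR),(hL,hR)):
    d=a-b;print('yaw deg',np.degrees(np.arctan2(-d[0],d[1])),np.linalg.norm(d))
d=(eL-eR)+(fL-fR);yaw=np.arctan2(-d[0],d[1]);R=Rn.from_euler('z',yaw).as_matrix()
O=((fL+fR)/2+R@[.126,0,0]+ (eL+eR)/2)/2; print('O',O,'yaw',yaw)
tc=[P(*c,.136) for c in((294,184),(411,197),(403,282),(284,266))]
print('tub corners caddy mm',[(R.T@(c-O)*1e3).round(1)[:2] for c in tc],'ctr',R.T@(np.mean(tc,0)-O)*1e3)
# side check of corners
S=lambda u,v,z:onz('side',(190+u/4,100+v/4),z)
ts=[S(*c,.136) for c in((158,268),(240,268),(233,355),(150,352))]
print('side',[(R.T@(c-O)*1e3).round(1)[:2] for c in ts]); 
print('side edge',R.T@(S(312,150,.12)-O),R.T@(S(392,606,.12)-O))
s=robot.observe();Rt=Rn.from_quat(s['ee_rot']);print(Rt.as_matrix().round(3), R.T@(s['tool_pos']-O))
E
```

```text
edge [0.58504091 0.20807337 0.12      ] [ 0.58133706 -0.05279781  0.12      ] front [0.45967917 0.21142542 0.12      ] [ 0.45642752 -0.05147829  0.12      ]
yaw deg -0.8134312234039321 0.2608974673186615
yaw deg -0.708609560791178 0.2629238198829448
yaw deg -1.4982454472831148 0.2659590734752272
O [0.58361561 0.07796914 0.12      ] yaw -0.013278772925633214
tub corners caddy mm [array([-43.5,  39.4]), array([-49.5,  -8.8]), array([-84.4,  -5.1]), array([-77.1,  43.9])] ctr [-63.62411464  17.35015773  16.        ]
side [array([-75.8,  44.4]), array([-40.5,  39.2]), array([-48.6, -10.4]), array([-82.7,  -3.7])]
side edge [0.00227399 0.12733135 0.        ] [-0.00087616 -0.13198011  0.        ]
[[-0.915  0.404 -0.001]
 [ 0.404  0.915 -0.001]
 [ 0.    -0.001 -1.   ]] [-0.33788656  0.48900714  0.10183995]
```

```bash
cat >> h.py <<'E'
yaw=-.0145
R=Rn.from_euler('z',yaw).as_matrix(); O=np.array([.5836,.078,.12])
def st(): 
    s=robot.observe();return s,R.T@(s['tool_pos']-O)*1e3,Rn.from_quat(s['ee_rot'])
def goto(p,h=0):
    "caddy mm target, tool y along heading h of caddy"
    s,c,Rt=st();y=R@Rn.from_euler('z',h).as_matrix()@[1,0,0];z=np.array([0,0,-1.]);T=Rn.from_matrix(np.c_[np.cross(y,z),y,z])
    print('t',s['t'],'at',c.round(1),'shift',(Rt.inv().apply(O+R@np.array(p)/1e3-s['tool_pos'])*1e3).round(1),'turn',(Rt.inv()*T).as_rotvec(degrees=True).round(2))
E
python3 - <<'E'
from h import *
goto((-56,17,140)); goto((-56,17,90))
E
```

```text
t 0.2 at [-338.5  488.6  101.8] shift [-444.2 -323.8  -37.8] turn [-6.000e-02  3.000e-02  6.701e+01]
t 0.2 at [-338.5  488.6  101.8] shift [-444.2 -323.8   12.2] turn [-6.000e-02  3.000e-02  6.701e+01]
```

>>> send_rows([
  [[0, 0, -38], [0, 0, 0], -1],
  [[-32, -23, -38], [0, 0, 7], -1],
  [[-64, -46, -38], [0, 0, 14], -1],
  [[-96, -70, -38], [0, 0, 20], -1],
  [[-128, -93, -38], [0, 0, 27], -1],
  [[-160, -116, -38], [0, 0, 34], -1],
  [[-192, -140, -38], [0, 0, 41], -1],
  [[-224, -163, -38], [0, 0, 47], -1],
  [[-256, -187, -38], [0, 0, 54], -1],
  [[-288, -210, -38], [0, 0, 60], -1],
])

```text
t: 1.03
tool_pos: [0.4315, 0.2615, 0.2606]
ee_rot: [0.67, 0.742, 0.0, 0.0]
force: [-0.4, 0.5, 0.0]
grip_width: 0.087
gripper_force: 0.0
```

```bash
python3 - <<'E'
from h import *
goto((-56,17,90))
E
```

```text
t 1.0333 at [-154.7  181.2  140.6] shift [-174.6   79.    50.6] turn [ 0.01 -0.    6.67]
```

>>> send_rows([
  [[-35, 16, 0], [0, 0, 3.5], -1],
  [[-70, 32, 0], [0, 0, 6.7], -1],
  [[-105, 48, 10], [0, 0, 6.7], -1],
  [[-140, 64, 25], [0, 0, 6.7], -1],
  [[-174, 79, 45], [0, 0, 6.7], -1],
  [[-174, 79, 50], [0, 0, 6.7], -1],
  [[-174, 79, 50], [0, 0, 6.7], -1],
])

```text
t: 1.62
tool_pos: [0.5274, 0.097, 0.2079]
ee_rot: [0.712, 0.703, -0.002, -0.002]
force: [-0.1, 0.4, -0.4]
grip_width: 0.0869
gripper_force: 0.0
```

```bash
python3 - <<'E'
from h import *
goto((-56,17,30)); goto((-56,17,4))
snap('top','t2.png',(140,120,380,300),3);
E
```

```text
t 1.6167 at [-56.5  18.2  87.9] shift [-1.1  0.8 57.9] turn [-0.28  0.01  0.09]
t 1.6167 at [-56.5  18.2  87.9] shift [-1.1  0.9 83.9] turn [-0.28  0.01  0.09]
```

View pics/t2.png

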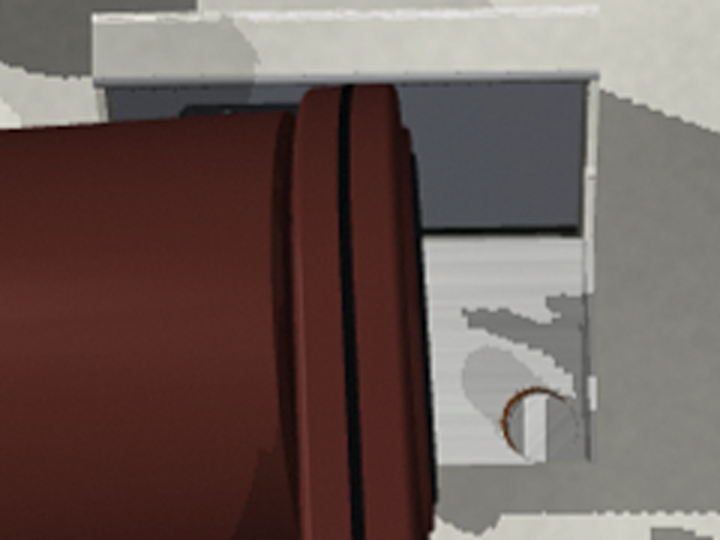

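The arm hides the top view, so I'll descend partway and check from the side.

>>> send_rows([
  [[-1, 1, 25], [-0.2, 0, 0], -1],
  [[-1, 1, 50], [-0.2, 0, 0], -1],
  [[-1, 1, 62], [-0.2, 0, 0], -1],
  [[-1, 1, 62], [-0.2, 0, 0], -1],
])

```text
t: 2.0
tool_pos: [0.5269, 0.099, 0.146]
ee_rot: [0.71, 0.705, -0.001, -0.001]
force: [-0.3, -0.5, -0.1]
grip_width: 0.087
gripper_force: 0.0
```

```bash
python3 - <<'E'
from h import *
goto((-56,17,4))
snap('side','s2.png',(170,60,390,225),3.6);
q=lambda *p:((proj('side',O+R@np.array(p)/1e3)[0]-[170,60])*3.6).round()
s,c,_=st();print(s['force'],'expected trailing face tip',q(c[0]-43.5,c[1],c[2]),'lead face',q(c[0]+43.5,c[1],c[2]))
E
```

```text
t 2.0 at [-57.   20.2  26. ] shift [-3.2  1.1 22. ] turn [-0.09 -0.    0.41]
[ 0.31495958 -0.38044362  0.57743178] expected trailing face tip [165. 410.] lead face [350. 390.]
```

View pics/s2.png

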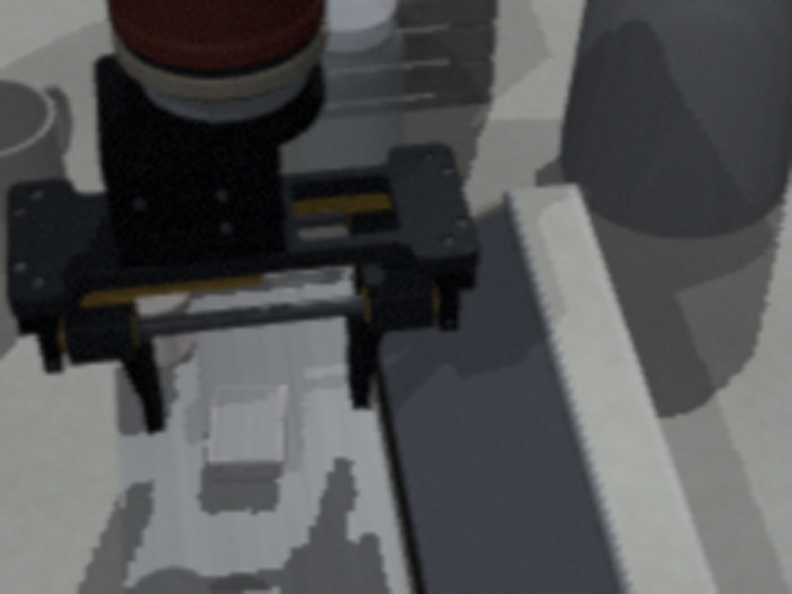

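The side view shows the trailing finger tip near (157,425) behind the tub at (245,430), and the leading finger tip near (362,400) ahead of it, in front of the flap. That's as planned, so I'll go down the last bit.

>>> send_rows([
  [[-3, 1, 10], [0, 0, 0], -1],
  [[-3, 1, 18], [0, 0, 0.3], -1],
  [[-3, 1, 22], [0, 0, 0.3], -1],
  [[-3, 1, 22], [0, 0, 0.3], -1],
  [[-3, 1, 22], [0, 0, 0.3], -1],
])

```text
t: 2.47
tool_pos: [0.5304, 0.0948, 0.1265]
ee_rot: [0.712, 0.702, 0.001, 0.001]
force: [0.1, -0.8, -0.4]
grip_width: 0.0872
gripper_force: 0.0
```

```bash
python3 - <<'E'
from h import *
goto((-56,17,4));print(st()[0]['force'])
E
```

```text
t 2.4667 at [-53.5  16.    6.5] shift [ 1.  -2.5  2.5] turn [ 0.19 -0.    0.  ]
[ 0.1317944  -0.84717721 -0.41024364]
```

>>> send_rows([
  [[1, 0, 2.5], [0, 0, 0], -1],
  [[1, 8, 2.5], [0, 0, 0], -1],
  [[1, 16, 2.5], [0, 0, 0], -1],
  [[1, 24, 2.5], [0, 0, 0], -1],
  [[1, 32, 2.5], [0, 0, 0], -1],
  [[1, 40, 2.5], [0, 0, 0], -1],
  [[1, 45, 2.5], [0, 0, 0], -1],
  [[1, 45, 2.5], [0, 0, 0], -1],
])

```text
t: 3.13
tool_pos: [0.5766, 0.095, 0.1242]
ee_rot: [0.712, 0.702, 0.001, 0.001]
force: [-0.8, -0.3, 2.6]
grip_width: 0.0869
gripper_force: 0.9
```

```bash
python3 - <<'E'
from h import *
goto((11,17,4));print(st()[0]['force'])
snap('side','s3.png',(170,60,390,225),3.6);
E
```

```text
t 3.1333 at [-7.2 16.9  4.2] shift [ 0.1 18.2  0.2] turn [ 0.23 -0.   -0.01]
[-0.80734524 -0.29264924  2.55168242]
```

View pics/s3.png

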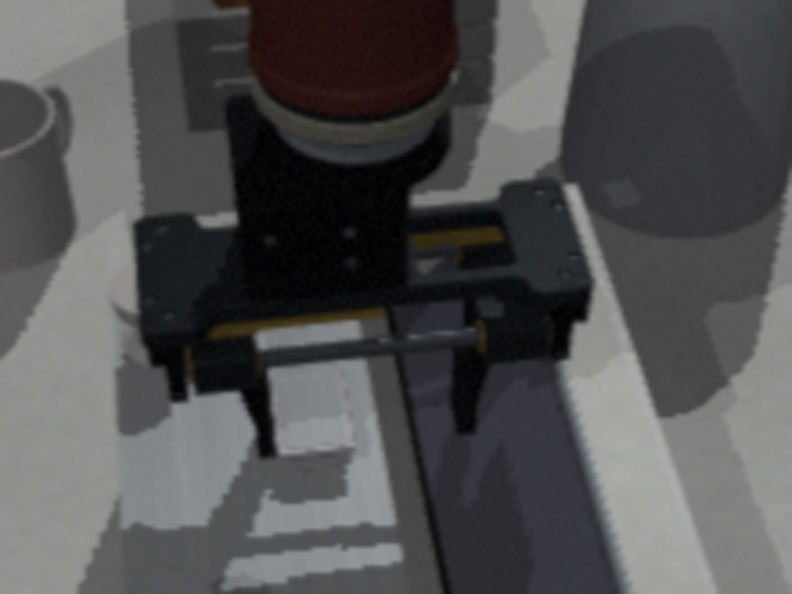

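The leading finger at (465,420) has swung the flap inward. The trailing finger at (262,450) sits against the tub, which is still fully on the shelf. Next I'll open the flap further.

>>> send_rows([
  [[0, 6, 0], [0, 0, 0], -1],
  [[0, 12, 0], [0, 0, 0], -1],
  [[0, 18, 0], [0, 0, 0], -1],
  [[0, 20, 0], [0, 0, 0], -1],
  [[0, 20, 0], [0, 0, 0], -1],
])

```text
t: 3.6
tool_pos: [0.5955, 0.0948, 0.1238]
ee_rot: [0.712, 0.702, 0.001, 0.001]
force: [-3.0, 0.3, -0.2]
grip_width: 0.0873
gripper_force: 1.6
```

```bash
python3 - <<'E'
from h import *
goto((16,17,4));print(st()[0]['force'])
snap('side','s4.png',(190,80,390,230),4);
E
```

```text
t 3.6 at [11.6 17.   3.8] shift [-0.   4.4 -0.2] turn [ 0.15 -0.    0.  ]
[-2.97286035  0.33649919 -0.15289119]
```

View pics/s4.png

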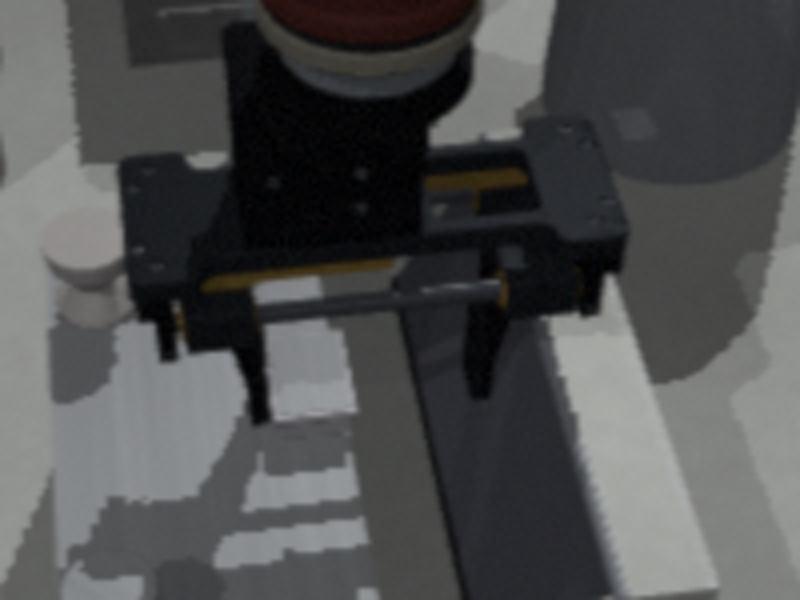

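The tub's front is now at the shelf edge, and the gap to the flap is wide. I'll hold the flap with the leading finger while closing the gripper, so the trailing finger pushes the tub off.

>>> send_rows([
  [[0, 3, 0], [0, 0, 0], -1],
  [[0, 4, 0], [0, 0, 0], -0.95],
  [[0, 5, 0], [0, 0, 0], -0.88],
  [[0, 7, 0], [0, 0, 0], -0.82],
  [[0, 9, 0], [0, 0, 0], -0.76],
  [[0, 10, 0], [0, 0, 0], -0.74],
  [[0, 10, 0], [0, 0, 0], -0.74],
])

```text
t: 4.23
tool_pos: [0.6057, 0.0947, 0.1243]
ee_rot: [0.712, 0.702, 0.001, 0.001]
force: [-3.6, 0.8, -0.7]
grip_width: 0.0759
gripper_force: 1.8
```

```bash
python3 - <<'E'
from h import *
s,c,_=st();w=s['grip_width']*1e3;print(s['t'],c,w,'lead front',c[0]+w/2+15,'push face',c[0]-w/2,s['force'],s['gripper_force'])
E
```

```text
4.2333 [21.83310752 17.03664004  4.31899499] 75.87168099355866 lead front 74.76894801429609 push face -16.102732979262566 [-3.6249729   0.80620942 -0.6650975 ] 1.846329162362963
```

>>> send_rows([
  [[0, 1, 0], [0, 0, 0], -0.67],
  [[0, 3, 0], [0, 0, 0], -0.58],
  [[0, 5, 0], [0, 0, 0], -0.49],
  [[0, 7, 0], [0, 0, 0], -0.4],
  [[0, 9, 0], [0, 0, 0], -0.32],
  [[0, 10, 0], [0, 0, 0], -0.28],
  [[0, 10, 0], [0, 0, 0], -0.28],
  [[0, 10, 0], [0, 0, 0], -0.28],
])

```text
t: 4.9
tool_pos: [0.6159, 0.0946, 0.1246]
ee_rot: [0.712, 0.702, 0.002, 0.002]
force: [-3.6, 0.1, 0.5]
grip_width: 0.0561
gripper_force: 1.9
```

```bash
python3 - <<'E'
from h import *
s,c,_=st();w=s['grip_width']*1e3;print(s['t'],c,w,'lead front',c[0]+w/2+15,'push face',c[0]-w/2,s['force'],s['gripper_force'])
snap('side','s5.png',(190,80,390,230),4);
E
```

```text
4.9 [32.00845872 17.02039478  4.63532041] 56.147712664313694 lead front 75.08231505222588 push face 3.9346023879121894 [-3.62905541  0.10194094  0.54372278] 1.8503567995503545
```

View pics/s5.png

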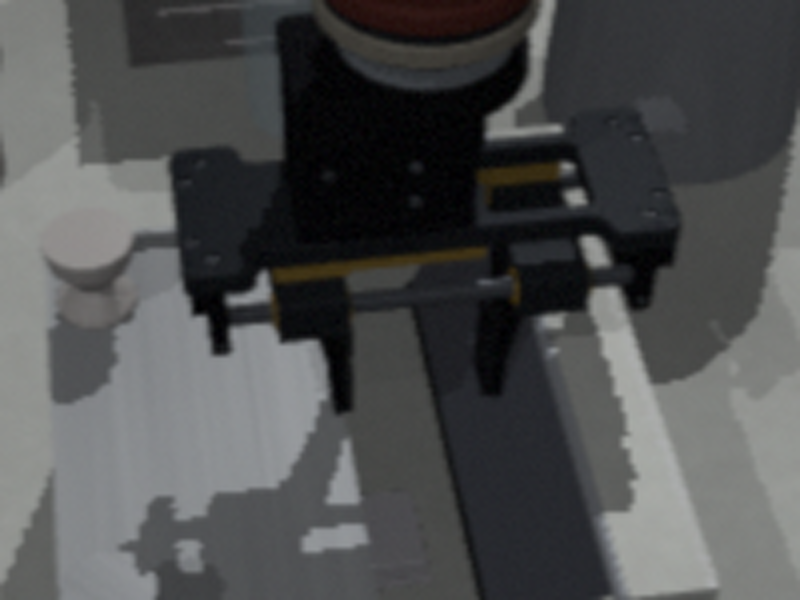

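The tub has dropped inside: it shows through the gap at (395,535), on the caddy floor. I'll draw straight back, then up.

>>> send_rows([
  [[0, -8, 0], [0, 0, 0], -0.28],
  [[0, -18, 0], [0, 0, 0], -0.28],
  [[0, -28, 0], [0, 0, 0], -0.28],
  [[0, -38, 0], [0, 0, 0], -0.28],
  [[0, -48, 0], [0, 0, 0], -0.28],
  [[0, -58, 0], [0, 0, 0], -0.28],
  [[0, -68, 0], [0, 0, 0], -0.28],
  [[0, -78, 0], [0, 0, 0], -0.28],
  [[0, -83, 0], [0, 0, 0], -0.28],
  [[0, -83, 0], [0, 0, 0], -0.28],
])

```text
t: 5.78
tool_pos: [0.5324, 0.0958, 0.1248]
ee_rot: [0.712, 0.702, 0.002, 0.002]
force: [0.5, 1.3, -0.1]
grip_width: 0.0558
gripper_force: 0.0
```

>>> send_rows([
  [[0, 0, -20], [0, 0, 0], -0.28],
  [[0, 0, -50], [0, 0, 0], -0.28],
  [[0, 0, -80], [0, 0, 0], -0.28],
  [[0, -20, -110], [0, 0, 0], -0.28],
  [[0, -50, -140], [0, 0, 0], -0.28],
  [[0, -80, -150], [0, 0, 0], -0.28],
  [[0, -110, -150], [0, 0, 0], -0.28],
  [[0, -120, -150], [0, 0, 0], -0.28],
  [[0, -120, -150], [0, 0, 0], -0.28],
])

```text
t: 6.53
tool_pos: [0.4113, 0.0977, 0.2749]
ee_rot: [0.712, 0.702, 0.003, 0.002]
force: [0.3, -0.3, -0.7]
grip_width: 0.0558
gripper_force: 0.0
```

```bash
python3 - <<'E'
from h import *
s,c,_=st();print(s['t'],c,s['force'])
snap('side','s6.png',(170,60,390,270),2.8)
E
```

```text
6.5333 [-172.56431937   17.19820294  154.92042389] [ 0.31552614 -0.31989331 -0.73063651]
```

View pics/s6.png

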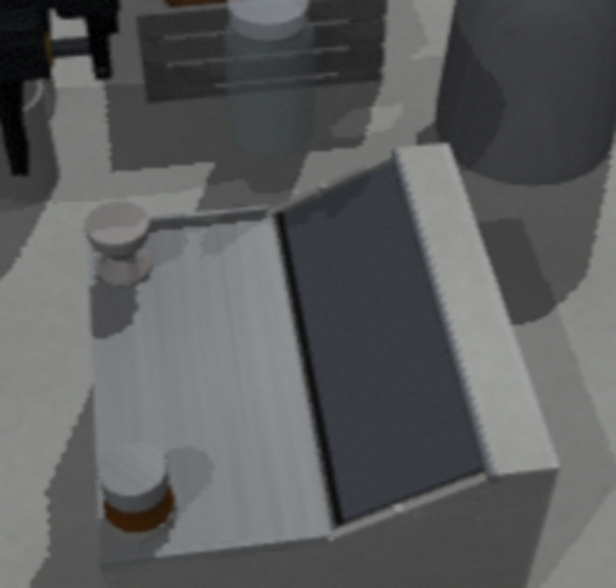

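The flap is shut and the tub is off the shelf. The egg cup (118,240) and jam jar (137,485) are where they were, and the arm is clear.

```bash
python3 -c "
from rig import robot
print(robot.close_job())"
```

```text
the job is handed in; nothing more can be done
None
```

The job is handed in: I pushed the flap open with one finger and pushed the tub off the shelf edge into the caddy with the other; the flap is shut again, and the egg cup and jam jar are untouched (about 6.6 s of robot time); because of the limited finger spread, the tub slid towards the edge while the flap was still opening.

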